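Put up the fork bracket on the soldering bench and park the brick on it

ROBOT

A 7-joint arm with a two-finger parallel gripper is mounted at the origin on the work surface. World frame = base frame: x ahead of the robot, y to its left, z up, the work surface at z = 0. Lengths are in m, angles in rad, forces in N, time in s.
With the tool pointing down it reaches from about 0.35 to 0.9 m from the base axis. Payload 8.1 kg.
Tool frame: the origin (TCP) lies midway between the tips of the shut fingers; the grasp point (between the pads) lies arm.tcp_to_grasp behind it (arm.tcp_to_grasp is the distance from the TCP to the grasp point, in m); z points along the fingers, y is the line along which they close (so a half turn about z gives the same grasp; the last joint's range is limited). The gripper opens to 92 mm and grips with 3 to 60 N. Pads are 19 mm wide; open, the fingers measure 130 mm over their backs; the gripper's body (75 mm by 190 mm) begins 47 mm behind the grasp point.
Start: joints at [1.013, 0.434, 0.025, 1.573, -0.012, 1.134, -0.075], TCP at [0.275, -0.561, 0.227] pointing down, gripper open.
Joint ranges: [-2.62, 2.62], [-0.44, 2.09], [-1.27, 1.32], [0.08, 2.57], [-1.32, 4.46], [0.12, 2], [-2.74, 2.74]. Speed limits (rad/s): [2.22, 2.22, 3.01, 3.01, 3.14, 3.14, 3.14].

INTERFACE

Orientations are given as a rotation vector (axis times angle).
In Python, from cell import observe, get_image, arm gives the robot as it stands. The module is installed in compiled form; this text tells all that it offers.
- The arm moves only by the tool drive_tool, never from a script. Its argument "steps" is a list of rows, each a list of 5 numbers: the closure, from 0 (fully open) to 1 (shut), then the shift along the world's x, y, z in mm, then the turn about the world's z in rad. In form: [[hand, x, y, z, roll], ...]. A call has 1 to 20 rows; each row shifts and turns the commanded pose from where the row before left it; what a row does not reach is not made up. A row lasts 1/12 s, in which the tool goes at most 41.7 mm and 7.16 degrees, less where a joint would pass 70% of its speed; a pose out of reach is approached as far as the arm can. A call with a gripper value outside its range is refused whole. The fingers move at their own pace and stop on an object; "grip_force" is the grip in N (left out, the last holds). Time passes only in rows, so rows that do not move let the fingers close. It gives the time, the measured TCP pose, the force, the opening and the grip force at its end, in the units of the state.
- observe(): the state, without advancing time (a new reading comes with each control period).
- get_image(name): name is "side" or "top"; returns a dict with "image" (384x512x3 uint8, red, green, blue), "vfov" (degrees; the focal length in pixels is half the picture's height over the tangent of half this angle, whatever the lens; pixels are square), "cx", "cy" (the principal point, pixels), "xyz" and "attitude" of the camera in the world. Camera axes: x right, y down, z forward; pixel columns grow to the right and rows downward; lengths in m; the calibration is good to about 2 mm. A picture is of the moment at which its call begins. There is no depth.
- arm.sign_off(): hands the job in; it is judged then, once.
The state is a dict: "clock": time; "joints": joint angles; "dq": joint speeds; "joint_efforts": joint torques, N m; "position": TCP position; "ee_rot": TCP orientation; "force": force on the tool from outside, world axes, zero at the start; "ft_torque": the same for the moment, N m; "width": opening from 0.0 (shut) to 1.0 (fully open); "gripper_force": force on a finger pad.
Only numpy, scipy, OpenCV 4.12 (cv2) and the standard library are available. Lean on these libraries where they do the work, as an engineer would, in place of code of your own. Each camera call takes 0.05 s, during which the arm holds its last target. There are 200 camera calls.

TASK

Hang the forked steel bracket level on the slotted stand: hook its two claws into the topmost pair of slots and press it down until it is fully home and the white spring catch has snapped out over it; let go of it. Then lay the long soldering brick flat and lengthwise along the fork, centred on both prongs between the back plate and the turned-up tips, and let go. Leave everything else on the bench standing where it is.

Things in the scene. Friction and masses are not known exactly. Their poses are not given: they have to be found in the camera images.
- stand: Fixed steel stand (all in mm). Origin: on the table, midway between its two uprights, in the plane of their front faces; x points out of the back, z up; the bracket hangs on the -x side. Uprights: channels at y = +-40, 26 wide, 210 tall, front wall 4 thick and open behind. Base 130 wide, 12 high, x -5 to 135. Gap between the uprights 54; catch housing in it below z = 133.
- slot_left (a point): Centre (z = 178) of the topmost slot of the upright at the stand's y = +40, in its front face. Every slot is 12 wide and 36 high through the wall; each upright has three, at z 40 to 76, 100 to 136 and, the topmost, 160 to 196.
- slot_right (a point): The same for the upright at y = -40.
- home (a point): Fixed point of the stand at (-75, 0, 110): the bracket's origin lies here when it is fully home, its axes parallel to the stand's. To hook in, bring the bracket along the stand's +x with its origin 24 above this height (claws then centred in the slots, 3 to spare up, down and to each side) until its plate meets the uprights, then straight down 24. Play 1 mm: it hangs 0.03 rad nose-down.
- catch (a joint): White nylon spring catch, 20 wide, between the uprights. Value: m pushed back into the stand; 0 sprung out, stop 0.010; spring 7 N at 0 plus 600 N/m. The bracket meets its slope 15 mm above home, claws already hooked, and rests there by its weight; pressing it on down (about 10 N) pushes the catch back about 6 mm; at home it springs out over the plate's bottom bar and locks it.
- catch_nose (a point): Lower front edge of the catch's nose, mid-width: 6 in front of the uprights' faces, z = 117, when sprung out. The nose is 8 high, sloping on top, flat below.
- bracket: Loose forked steel bracket (in mm), about 0.3 kg, lying fork down, as it will hang. Origin: fork's underside, middle; x along the fork to the back plate, z up. Prongs at y = +-19, each 8 wide, 20 high (46 over both: a place to grip), x -75 to 71, 4 thick tips turned up 10 at the -x end. Back plate: open frame x 71 to 75, 102 wide, 64 high, bottom bar 6 high; two claws on its back.
- claw_left (a point): Middle of the claw at (85, 40, 44) in the bracket's frame. Each claw is 6 wide: a tongue at z 50 to 58 reaching 14 behind the plate, its hook down to z = 29, the hook's inner side 5 (root) to 8 (tip) behind the plate's back face.
- claw_right (a point): The same claw at (85, -40, 44) in the bracket's frame.
- press_lip (a point): Middle of the top of the plate's flat lip, at (66, 0, 64) in the bracket's frame; the lip is 50 wide, 18 deep, folded towards the fork: the place to press down on.
- brick: The long soldering brick: loose pale block 100 x 50 x 22 (x, y, z), about 0.18 kg, scorched on top, lying flat. Origin: centre of its underside. Parked, its origin lies on the rest point of the bracket, its length along the fork (either way round).
- rest (a point): Point of the bracket at (-7, 0, 20) in its frame: on top of the prongs, midway between the turned-up tips (64 away) and the front edge of the lip (64 away, 40 higher than the prongs); the brick centred here has 14 to spare at each end.
- half_brick: Bystander: half a soldering brick 50 x 50 x 22, lying beside the bracket. Origin: centre of underside.
- hook_arm: Bystander: a smaller steel arm with a single claw, 105 long, 30 wide, 50 high, lying flat. Origin: under its plate.
- flux_jar: Bystander: lidded jar, 48 across, 48 high. Origin: centre of underside.
- tool_cup: Bystander: blue ceramic cup, 66 across, 100 high, with tools sticking up to 165, beside the stand. Origin: centre of underside.
- clear_tub: Bystander: clear plastic tub, 90 across, 110 high, beside the stand. Origin: centre of underside.
- red_bowl: Bystander: red plastic bowl, 100 across, 45 high. Origin: centre of underside.
- tweezers: Bystander: steel tweezers 140 long, 8 high, lying beside the long brick. Origin: centre of underside.

How it is judged:
By the outcome, as a careful person would: the job done as asked, in the order asked, and still so for the second after the job is handed in, with the robot touching nothing.
It also fails if it takes over 70 s, if anything falls off the work surface, if the arm or the gripper's body presses on something with over 40 N, if the wrist force passes 120 N, or if a joint passes its speed limit or range.

## Working session

There is one attempt and no reset: what is moved stays moved. The work goes in short steps, Python scripts to look and compute and a tool call to move; the robot and the scene stay as the last step left them, time stands still between calls to the robot, and variables do not carry over. Pictures are saved under pics/ and viewed, at most 10 in all, crops included, and the job is handed in when it is done.

Besides the shell and the picture viewer there is one more tool, called by a JSON object that holds its "api" and its "payload", one argument or row to a line. drive_tool: Moves the arm, as the interface text tells. Its arguments: {"type":"object","properties":{"steps":{"type":"array"},"grip_force":{"type":"number"}},"required":["steps"]}

```bash
mkdir -p pics
cat > h.py <<'E'
import numpy as np,cv2
from cell import observe,get_image,arm
from scipy.spatial.transform import Rotation as R
E
python3 - <<'E'
from h import *
for n in("side","top"):
    d=get_image(n); cv2.imwrite(f"pics/{n}0.png",cv2.resize(d["image"][:,:,::-1],(800,600),interpolation=cv2.INTER_CUBIC))
    print(n,{k:v for k,v in d.items() if k!="image"})
print(observe(),arm.tcp_to_grasp)
E
```

```text
side {'vfov': 43.62689125910575, 'cx': 264.0742611986875, 'cy': 190.06623925661333, 'xyz': array([0.28432708, 1.18671984, 1.08463601]), 'attitude': array([-0.32263519,  2.70833064, -1.33952736])}
top {'vfov': 57.10793829440995, 'cx': 256.3861214560766, 'cy': 198.1726099745674, 'xyz': array([ 0.44309727, -0.02564334,  1.38005812]), 'attitude': array([-2.14275022,  2.20613238, -0.09109225])}
{'clock': 0.1, 'joints': array([ 1.01342364,  0.43517115,  0.02499423,  1.57400316, -0.01159254,
        1.13398994, -0.0751023 ]), 'dq': array([-0.0002991 , -0.00015586,  0.00029052, -0.00257095, -0.00080807,
       -0.00140227, -0.00068578]), 'joint_efforts': array([ 3.69650268e-03, -6.69121456e+01,  9.88584012e-01, -3.15143716e+01,
       -6.03622897e-02,  3.74497636e-02,  8.09208154e-05]), 'position': array([ 0.27427595, -0.56109648,  0.22601374]), 'ee_rot': array([-3.05944032e+00, -7.07777482e-01,  7.25078398e-04]), 'force': array([0.59254209, 0.24154984, 0.23974612]), 'ft_torque': array([-0.0181601 , -0.01177703,  0.036863  ]), 'gripper_force': 0.0, 'width': 0.9986472837952338} 0.0188
```

View pics/side0.png

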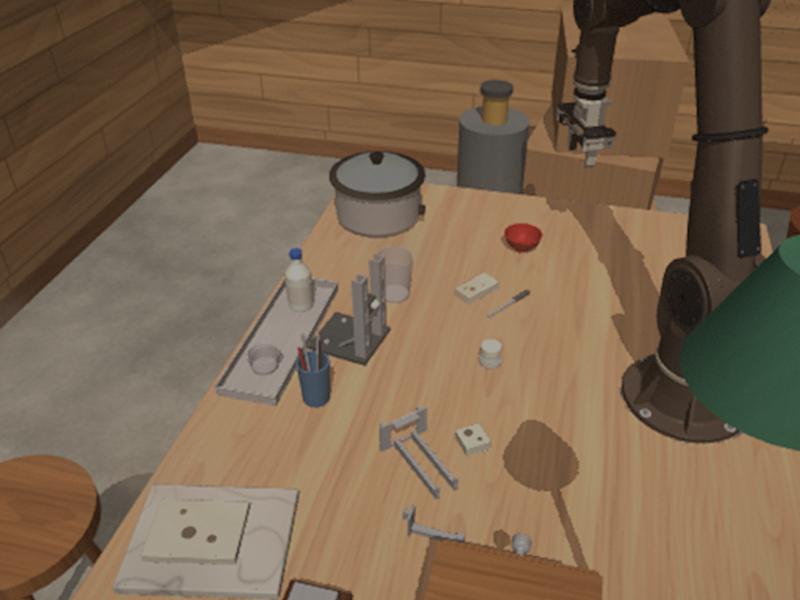

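View pics/top0.png

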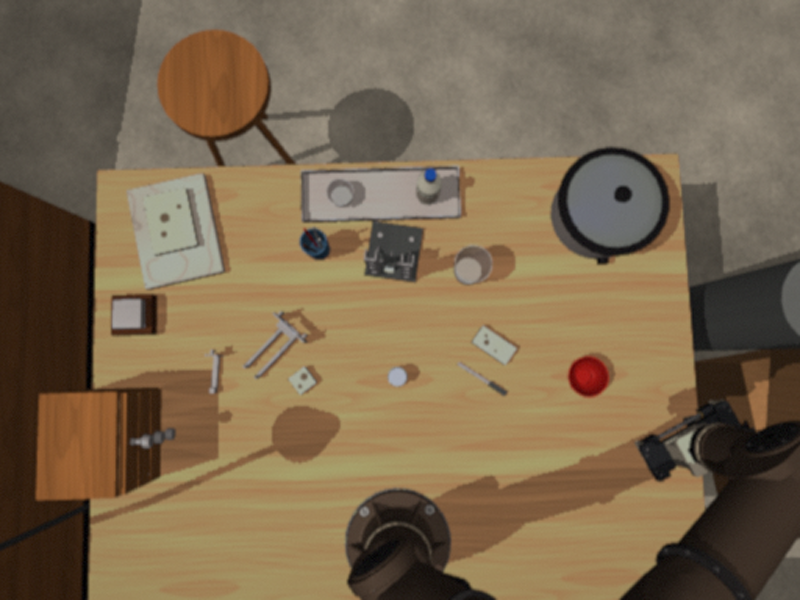

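The overview shows, in 800x600 pixels, the bracket at about (275,345) in the top view, the stand at (393,255) and the long brick at (495,344). In the side view the bracket is at (415,450) and the stand at (360,310). Next I'll take close crops.

```bash
cat >> h.py <<'E'
def cam(n):
    d=get_image(n); f=d["image"].shape[0]/2/np.tan(np.radians(d["vfov"])/2)
    d["K"]=np.array([[f,0,d["cx"]],[0,f,d["cy"]],[0,0,1]]); d["R"]=R.from_rotvec(d["attitude"]).as_matrix(); return d
def proj(d,P):
    q=(np.atleast_2d(P)-d["xyz"])@d["R"]; q=q@d["K"].T; return q[:,:2]/q[:,2:]
def unproj(d,uv,z):
    r=np.linalg.inv(d["K"])@np.array([uv[0],uv[1],1]); r=d["R"]@r; return d["xyz"]+r*(z-d["xyz"][2])/r[2]
def crop(d,c0,r0,c1,r1,s,name,lines=()):
    im=cv2.resize(np.ascontiguousarray(d["image"][r0:r1,c0:c1,::-1]),None,fx=s,fy=s,interpolation=cv2.INTER_CUBIC)
    for a,b,col in lines:
        p=[tuple(int(round(v)) for v in (np.array(x)-[c0,r0]+.5)*s) for x in (a,b)]; cv2.line(im,p[0],p[1],col,1)
    for c in range((c0//10+1)*10,c1,10): cv2.line(im,((c-c0)*s,0),((c-c0)*s,6 if c%50 else 14),(0,0,255),1)
    for r in range((r0//10+1)*10,r1,10): cv2.line(im,(0,(r-r0)*s),(6 if r%50 else 14,(r-r0)*s),(0,0,255),1)
    cv2.imwrite(name,im)
E
python3 - <<'E'
from h import *
d=cam("top"); crop(d,140,135,340,265,4,"pics/t1.png")
d=cam("side"); crop(d,200,155,360,325,3,"pics/s1.png")
crop(d,195,155,345,325,5,"/tmp/x.png")
E
```

```text
(no output)
```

View pics/t1.png

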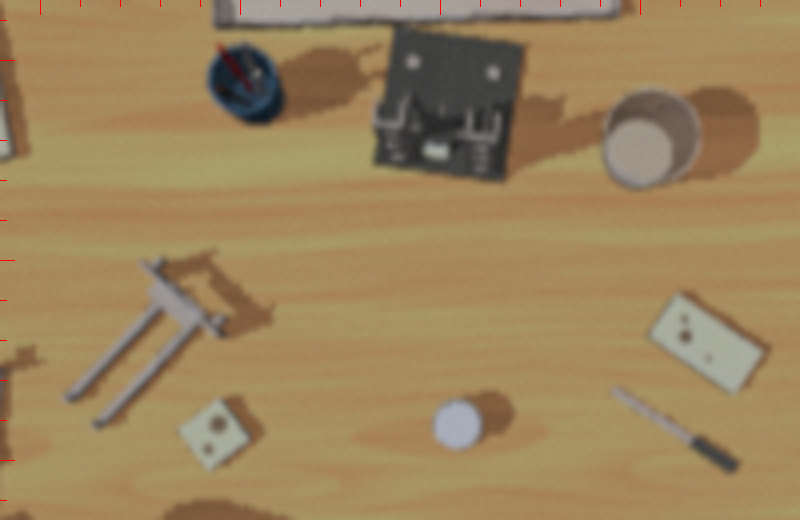

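View pics/s1.png

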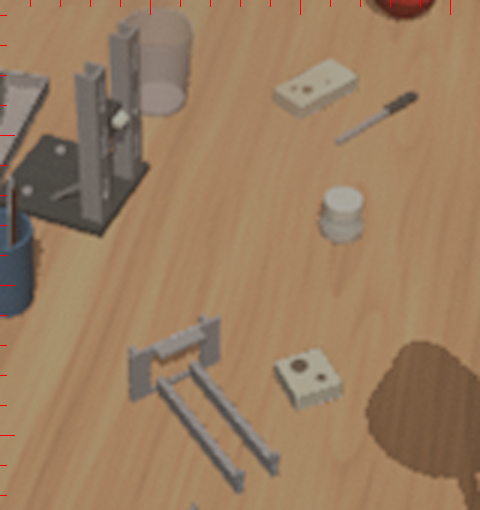

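The top crop shows the stand base corners at (374,164), (505,181), (524,43) and (395,25). The bracket tips are at (70,399) and (98,425), the plate ends at (148,262) and (222,330), and the brick corners at (678,292), (770,349), (738,394) and (648,336). The side crop shows the same parts. Next I'll fit poses to these points.

```bash
cat >> h.py <<'E'
from scipy.optimize import least_squares
def place(p,P):  # p=x,y,yaw,(z)
    P=np.array(P,float)/1000; c,s=np.cos(p[2]),np.sin(p[2])
    z=p[3] if len(p)>3 else 0
    return np.c_[p[0]+c*P[:,0]-s*P[:,1],p[1]+s*P[:,0]+c*P[:,1],P[:,2]+z]
def fit(obs,p0):
    """obs: list of (cam, model pts mm, pixels)"""
    g=lambda p:np.concatenate([(proj(d,place(p,P))-np.array(q)).ravel() for d,P,q in obs])
    r=least_squares(g,p0,loss="soft_l1"); return r.x,g(r.x).reshape(-1,2)
def box(x0,x1,y0,y1,z0,z1):
    from itertools import product
    V=list(product((x0,x1),(y0,y1),(z0,z1)))
    return [(a,b) for i,a in enumerate(V) for b in V[i+1:] if sum(k!=l for k,l in zip(a,b))==1]
STAND=box(-5,135,-65,65,0,12)+box(0,4,27,53,0,210)+box(0,4,-53,-27,0,210)+box(-6,0,-10,10,117,125)
BR=box(-75,71,15,23,0,20)+box(-75,71,-23,-15,0,20)+box(-75,-71,15,23,20,30)+box(-75,-71,-23,-15,20,30)+box(71,75,-51,51,0,64)+box(57,75,-25,25,64,64)+box(75,89,37,43,50,58)+box(75,89,-43,-37,50,58)
BK=box(-50,50,-25,25,0,22)
def wires(d,p,E,col): return [(*proj(d,place(p,e)),col) for e in E]
E
python3 - <<'E'
from h import *
T,S=cam("top"),cam("side")
t=lambda L:[(140+(u+.5)/4-.5,135+(v+.5)/4-.5) for u,v in L]
s=lambda L:[(200+(u+.5)/3-.5,155+(v+.5)/3-.5) for u,v in L]
st=fit([(T,[(-5,65,12),(-5,-65,12),(135,-65,12),(135,65,12)],t([(374,164),(505,181),(524,43),(395,25)])),
 (S,[(-5,65,0),(-5,-65,12)],s([(102,236),(149,168)]))],[.68,0,0])
br=fit([(T,[(-75,19,30),(-75,-19,30),(73,51,64),(73,-51,64)],t([(70,399),(98,425),(148,264),(222,330)])),
 (S,[(71,51,0),(71,51,64),(71,-51,64),(71,-51,0),(-75,23,0),(-75,-15,0)],s([(133,400),(130,350),(218,320),(219,362),(238,492),(275,474)]))],[.6,.2,-.7])
bk=fit([(T,[(50,-25,22),(-50,-25,22),(-50,25,22),(50,25,22)],t([(770,349),(678,292),(648,336),(738,394)])),],[.55,-.2,-2.1])
for n,(p,r) in dict(st=st,br=br,bk=bk).items(): print(n,p.round(4),r.round(1).tolist())
L=lambda d:wires(d,st[0],STAND,(0,255,0))+wires(d,br[0],BR,(255,0,255))+wires(d,bk[0],BK,(255,0,0))
crop(T,140,135,340,265,4,"pics/t2.png",L(T)); crop(S,200,155,360,325,3,"pics/s2.png",L(S))
a=cv2.imread("pics/t2.png");b=cv2.imread("pics/s2.png")[:, :]
E
```

```text
st [ 0.6496  0.0021 -0.1695] [[-0.1, -0.2], [0.0, 0.1], [0.2, -0.3], [-0.2, -0.2], [0.0, 1.3], [0.6, -1.7]]
br [ 0.4753  0.2948 -0.7728] [[-0.1, -0.1], [0.0, 0.2], [-1.0, -1.2], [0.3, 0.7], [-0.3, 0.2], [0.2, 1.9], [0.8, -1.8], [0.2, -0.9], [0.2, -0.1], [-0.8, -0.0]]
bk [ 0.4707 -0.2516 -1.2443] [[-0.8, -0.1], [-2.1, 23.3], [0.7, 0.0], [2.5, -23.5]]
```

View pics/t2.png

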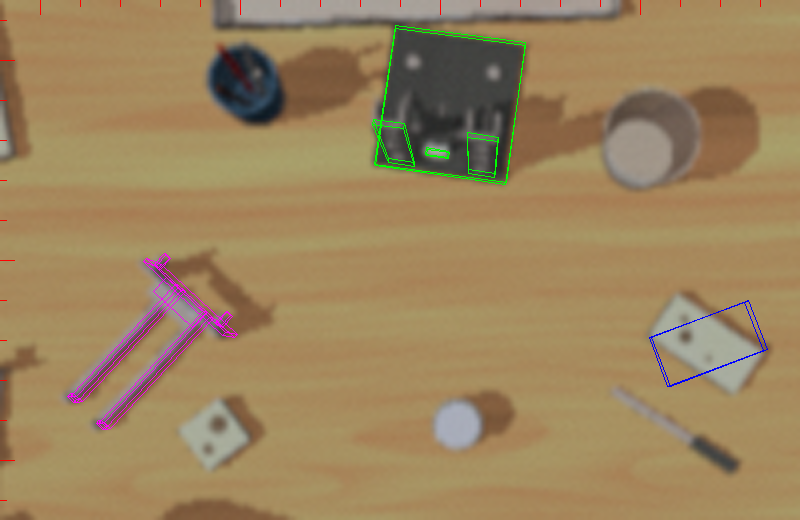

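View pics/s2.png

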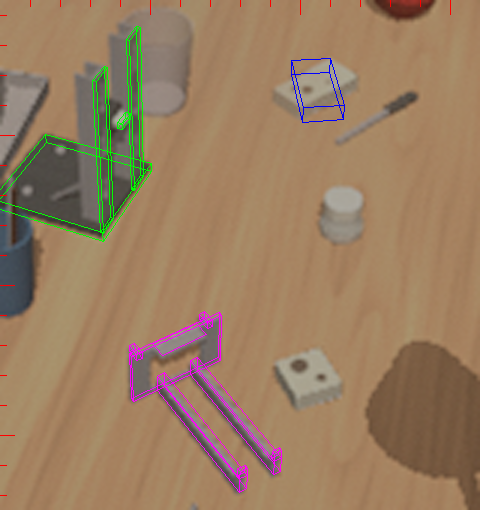

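```bash
cat >> h.py <<'E'
st=np.array([.6496,.0021,-.1695]); br=np.array([.4753,.2948,-.7728])
def tyaw(o): 
    y=R.from_rotvec(o["ee_rot"]).as_matrix()[:,1]; return np.arctan2(y[1],y[0])
wrap=lambda a:(a+np.pi/2)%np.pi-np.pi/2
def todo(target,yaw):  # target TCP xyz, closing-axis = yaw+90deg
    o=observe(); print("move mm",((np.array(target)-o["position"])*1000).round(1),"roll",round(wrap(yaw+np.pi/2-tyaw(o)),4),"q",o["joints"].round(2),"F",o["force"].round(1),"w",round(o["width"],3),"t",o["clock"],"tilt",R.from_rotvec(o["ee_rot"]).as_matrix()[:,2].round(3))
E
python3 - <<'E'
from h import *
T,S=cam("top"),cam("side")
t=lambda L:[(140+(u+.5)/4-.5,135+(v+.5)/4-.5) for u,v in L]
s=lambda L:[(200+(u+.5)/3-.5,155+(v+.5)/3-.5) for u,v in L]
bk=fit([(T,[(50,-25,22),(50,25,22),(-50,25,22),(-50,-25,22)],t([(770,349),(678,292),(648,336),(738,394)]))],[.48,-.25,-2.1])
bk=fit([(T,[(50,25,22),(50,-25,22),(-50,-25,22),(-50,25,22)],t([(770,349),(738,394),(648,336),(678,292)]))],[.48,-.25,-2.1])
print(bk[0].round(4),bk[1].round(1).tolist())
for n,(u,v),z in [("half",(215,435),.022),("jar",(457,425),.048),("cup",(245,83),.1),("tub",(640,152),.0),("twz",(676,430),.004)]:
    print(n,unproj(T,t([(u,v)])[0],z).round(3))
todo([*place(br,[(10,0,0)])[0,:2],.16],br[2])
E
```

```text
[ 0.4705 -0.251  -2.1785] [[-0.9, 0.1], [0.1, -0.2], [0.6, -0.0], [0.1, 0.1]]
half [0.396 0.224 0.022]
jar [ 0.4   -0.008  0.048]
cup [0.72  0.178 0.1  ]
tub [ 0.661 -0.196  0.   ]
twz [ 0.388 -0.219  0.004]
move mm [207.9 849.3 -66.6] roll -1.2275 q [ 1.01  0.43  0.02  1.57 -0.01  1.13 -0.08] F [ 0.6  0.5 -0. ] w 0.998 t 0.4 tilt [-0.  0. -1.]
```

{"api": "drive_tool", "payload": {
  "steps": [
    [0.24,10,40,0,-0.06],
    [0.24,10,40,0,-0.06],
    [0.24,10,40,0,-0.06],
    [0.24,10,40,0,-0.06],
    [0.24,10,40,0,-0.06],
    [0.24,10,40,0,-0.06],
    [0.24,10,40,0,-0.06],
    [0.24,10,40,0,-0.06],
    [0.24,10,40,0,-0.06],
    [0.24,10,40,0,-0.06],
    [0.24,10,40,0,-0.06],
    [0.24,10,40,0,-0.06],
    [0.24,10,40,0,-0.06],
    [0.24,10,40,0,-0.06],
    [0.24,10,40,0,-0.06],
    [0.24,10,40,0,-0.06],
    [0.24,10,40,0,-0.06],
    [0.24,10,40,0,-0.06],
    [0.24,0,0,0,0],
    [0.24,0,0,0,0]
  ],
  "grip_force": 40
}}

```text
clock: 2.07
position: [0.4544, 0.1613, 0.2267]
ee_rot: [-2.991, 0.958, 0.001]
force: [0.5, -0.9, -0.0]
width: 0.76
gripper_force: 0.0
```

```bash
python3 -c "
from h import *
todo([*place(br,[(10,0,0)])[0,:2],.1],br[2])"
```

```text
move mm [  28.1  126.5 -126.7] roll -0.153 q [-0.15  0.23 -0.37  1.89  0.09  1.04 -2.74] F [ 0.5 -0.9 -0. ] w 0.76 t 2.0667 tilt [-0.     0.001 -1.   ]
```

{"api": "drive_tool", "payload": {
  "steps": [
    [0.24,0,0,0,0.12],
    [0.24,0,0,0,0.12],
    [0.24,0,0,0,0.12],
    [0.24,0,0,0,0.12],
    [0.24,1.5,7,-2,0.12],
    [0.24,1.5,7,-2,0.12],
    [0.24,1.5,7,-2,0.12],
    [0.24,1.5,7,-2,0.12],
    [0.24,1.5,7,-2,0.12],
    [0.24,1.5,7,-2,0.12],
    [0.24,1.5,7,-2,0.12],
    [0.24,1.5,7,-2,0.12],
    [0.24,1.5,7,-2,0.12],
    [0.24,1.5,7,-2,0.12],
    [0.24,1.5,7,-2,0.12],
    [0.24,1.5,7,-2,0.12],
    [0.24,2,8,-2,0.12],
    [0.24,2,8,-2,0.12],
    [0.24,2,8,-2,0.12],
    [0.24,2,8,-2,0.12]
  ]
}}

```text
clock: 3.73
position: [0.4812, 0.2726, 0.1945]
ee_rot: [1.981, 2.437, -0.002]
force: [0.2, -0.3, -0.2]
width: 0.761
gripper_force: 0.0
```

{"api": "drive_tool", "payload": {
  "steps": [
    [0.24,0,0,-10,0.12],
    [0.24,0,0,-10,0.12],
    [0.24,0,0,-10,0.12],
    [0.24,0,0,-10,0.12],
    [0.24,0,0,-10,0.11],
    [0.24,0,0,0,0],
    [0.24,0,0,0,0]
  ]
}}

```text
clock: 4.32
position: [0.4807, 0.2727, 0.1443]
ee_rot: [-1.198, -2.904, 0.003]
force: [0.3, -0.1, 0.7]
width: 0.762
gripper_force: 0.0
```

```bash
python3 -c "
from h import *
todo([*place(br,[(10,0,0)])[0,:2],.003],br[2])"
```

```text
move mm [   1.8   15.1 -141.3] roll 0.01 q [ 0.03  0.58 -0.94  1.8   0.54  1.04 -0.32] F [ 0.3 -0.1  0.7] w 0.762 t 4.3167 tilt [-0.001 -0.001 -1.   ]
```

{"api": "drive_tool", "payload": {
  "steps": [
    [0.24,2,8,-10,0.01],
    [0.24,0,7,-10,0],
    [0.24,0,0,-20,0],
    [0.24,0,0,-20,0],
    [0.24,0,0,-20,0],
    [0.24,0,0,-20,0],
    [0.24,0,0,-20,0],
    [0.24,0,0,-10,0],
    [0.24,0,0,-7,0],
    [0.24,0,0,0,0],
    [0.24,0,0,0,0]
  ]
}}

```text
clock: 5.23
position: [0.4826, 0.2901, 0.0081]
ee_rot: [1.175, 2.913, 0.001]
force: [0.3, -0.7, 0.3]
width: 0.759
gripper_force: 0.0
```

```bash
python3 -c "
from h import *
todo([*place(br,[(10,0,0)])[0,:2],.003],br[2])
T,S=cam('top'),cam('side');crop(T,140,180,240,255,4,'/tmp/a.png',wires(T,br,BR,(255,0,255)));crop(S,230,250,330,330,4,'/tmp/b.png',wires(S,br,BR,(255,0,255)))
a,b=cv2.imread('/tmp/a.png'),cv2.imread('/tmp/b.png');b=b[:300];cv2.imwrite('pics/g.png',np.hstack([a,b]))"
```

```text
move mm [-0.1 -2.3 -5.1] roll -0.0059 q [-0.1   0.75 -0.79  1.88  0.73  0.82 -0.48] F [ 0.3 -0.7  0.3] w 0.759 t 5.2333 tilt [ 0.  0. -1.]
```

View pics/g.png

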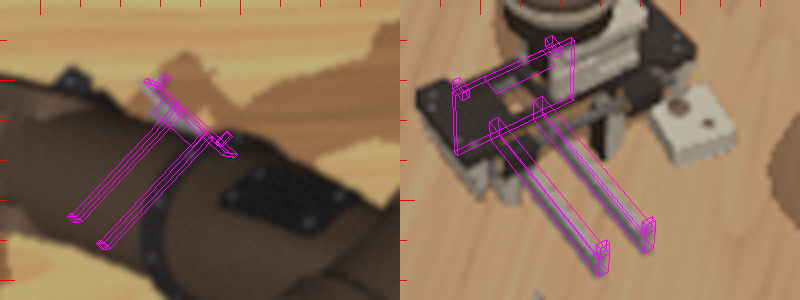

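The gripper straddles both prongs, with the half brick clear at about (690,125) in the side part. Now I'll close.

{"api": "drive_tool", "payload": {
  "steps": [
    [0.24,0,-2,-4,-0.005],
    [0.24,0,0,0,0],
    [0.8,0,0,0,0],
    [0.8,0,0,0,0],
    [0.8,0,0,0,0],
    [0.8,0,0,0,0],
    [0.8,0,0,0,0],
    [0.8,0,0,0,0]
  ],
  "grip_force": 45
}}

```text
clock: 6.0
position: [0.4827, 0.2877, 0.0039]
ee_rot: [1.182, 2.91, 0.001]
force: [0.9, 1.5, 0.2]
width: 0.5
gripper_force: 45.0
```

```bash
python3 -c "
from h import *
o=observe();print(o['position'],o['gripper_force'])
todo([*place(br,[(10,0,0)])[0,:2],.003],br[2])
p=place(st,[(-65-60,0,0)])[0]; todo([p[0],p[1],.137],st[2])"
```

```text
[0.48270579 0.28773639 0.00388141] 44.993281960487366
move mm [-0.2  0.1 -0.9] roll -0.0009 q [-0.1   0.76 -0.79  1.89  0.74  0.81 -0.49] F [0.9 1.5 0.2] w 0.5 t 6.0 tilt [ 0.  0. -1.]
move mm [  43.7 -264.6  133.1] roll 0.6024 q [-0.1   0.76 -0.79  1.89  0.74  0.81 -0.49] F [0.9 1.5 0.2] w 0.5 t 6.0 tilt [ 0.  0. -1.]
```

{"api": "drive_tool", "payload": {
  "steps": [
    [0.8,0,0,5,0],
    [0.8,0,0,13,0],
    [0.8,0,0,20,0],
    [0.8,0,0,20,0],
    [0.8,0,0,20,0],
    [0.8,0,0,20,0],
    [0.8,2,-15,20,0.04],
    [0.8,4,-25,15,0.06],
    [0.8,4,-25,0,0.06],
    [0.8,4,-25,0,0.06],
    [0.8,4,-25,0,0.06],
    [0.8,4,-25,0,0.06],
    [0.8,4,-25,0,0.06],
    [0.8,4,-25,0,0.06],
    [0.8,4,-25,0,0.06],
    [0.8,4,-25,0,0.06],
    [0.8,4,-20,0,0.02],
    [0.8,0,-5,0,0],
    [0.8,0,0,0,0],
    [0.8,0,0,0,0]
  ]
}}

```text
clock: 7.67
position: [0.5242, 0.0229, 0.1373]
ee_rot: [0.271, 3.13, 0.001]
force: [-0.2, 0.4, -3.0]
width: 0.499
gripper_force: 45.0
```

Run:
```python
from h import *
p=place(st,[(-65-60,0,0)])[0]; todo([p[0],p[1],.1379],st[2])
o=observe(); yaw=wrap(tyaw(o)-np.pi/2); b=[0,0,yaw,o["position"][2]-.0039]
b[:2]=o["position"][:2]-place([0,0,yaw],[(10,0,0)])[0,:2]; print(np.round(b,4))
T,S=cam("top"),cam("side")
L=lambda d:wires(d,st,STAND,(0,255,0))+wires(d,b,BR,(255,0,255))
crop(T,205,130,305,230,4,"/tmp/a.png",L(T)); crop(S,200,140,300,240,4,"/tmp/b.png",L(S))
cv2.imwrite("pics/h1.png",np.hstack([cv2.imread("/tmp/a.png"),cv2.imread("/tmp/b.png")]))
```

```text
move mm [2.2 0.3 0.6] roll 0.003 q [ 0.62  0.63 -1.12  1.87  0.65  1.07  0.64] F [-0.2  0.4 -3. ] w 0.499 t 7.6667 tilt [ 0.  0. -1.]
[ 0.5143  0.0246 -0.1725  0.1334]
```

View pics/h1.png

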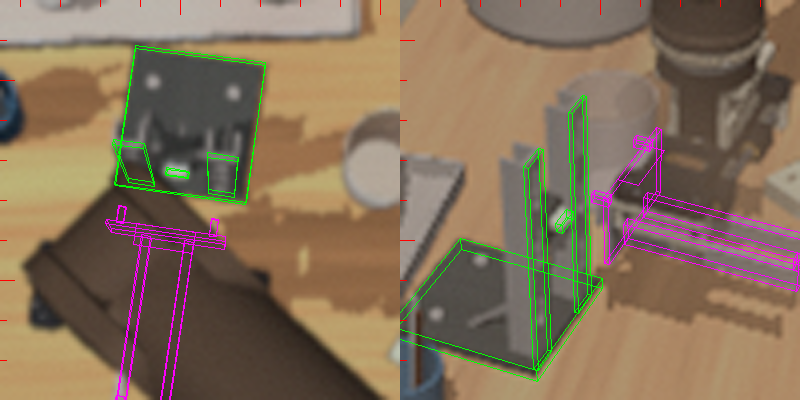

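The overlays agree with the picture to about a pixel. The stand's base and upright edges in the side view (right panel, front corner near (538,375)) sit about 1 px left of and above the model. I'll refine this with edge offsets.

```bash
cat >> h.py <<'E'
def edgeoff(d,p,e,w=4):
    g=cv2.GaussianBlur(cv2.cvtColor(d["image"],cv2.COLOR_RGB2GRAY).astype(np.float32),(0,0),.7)
    a,b=proj(d,place(p,e)); n=np.array([-(b-a)[1],(b-a)[0]])/np.linalg.norm(b-a)
    t=np.linspace(.12,.88,40)[:,None]; s=np.arange(-w-.5,w+.6,.25)
    P=(a+(b-a)*t)[:,None]+s[None,:,None]*n
    v=cv2.remap(g,P[...,0].astype(np.float32),P[...,1].astype(np.float32),cv2.INTER_CUBIC).mean(0)
    k=np.abs(v[4:]-v[:-4]); c=s[2:-2]; i=k.argmax(); return c[i],k[i],n
def report(d,p,E,names):
    for n,e in zip(names,E):
        o,k,nn=edgeoff(d,p,e); print("  ",n,"off %.2f px str %.0f normal %s"%(o,k,nn.round(2)))
E
python3 - <<'E'
from h import *
T,S=cam("top"),cam("side")
E={"base front":((-5,65,12),(-5,-65,12)),"base left":((-5,65,12),(135,65,12)),"base right":((-5,-65,12),(135,-65,12)),"base back":((135,-65,12),(135,65,12)),
"Lup front inner vert":((0,27,20),(0,27,205)),"Lup front outer":((0,53,20),(0,53,205)),"Rup front in":((0,-27,20),(0,-27,205)),"Rup front out":((0,-53,20),(0,-53,205)),"base front bottom":((-5,65,0),(-5,-65,0)),"Ltop":((0,27,210),(0,53,210)),"Rtop":((0,-27,210),(0,-53,210))}
for n,d in(("top",T),("side",S)): print(n); report(d,st,E.values(),E)
o=observe(); yaw=wrap(tyaw(o)-np.pi/2); b=[0,0,yaw,o["position"][2]-.0039]
b[:2]=o["position"][:2]-place([0,0,yaw],[(10,0,0)])[0,:2]
B={"plate L vert":((71,51,5),(71,51,60)),"plate R vert front":((71,-51,0),(71,-51,64)),"plate R back":((75,-51,0),(75,-51,64)),"plate bottom":((71,51,0),(71,25,0)),"L prong top out":((-70,23,20),(-25,23,20)),"L prong bot":((-75,23,0),(-25,23,0)),"R prong bot":((-75,-23,0),(-25,-23,0)),"R prong top out":((-70,-23,20),(-25,-23,20)),"tipL":((-75,15,30),(-75,15,0)),"tipR":((-75,-23,30),(-75,-23,0)),"plate top R":((73,-51,64),(73,-30,64))}
print("bracket side"); report(S,b,B.values(),B)
for q in (proj(S,place(st,[(0,0,150),(10,0,150),(0,10,150),(0,0,160)]))): print(q.round(2))
E
```

```text
top
   base front off 0.50 px str 13 normal [-0.14  0.99]
   base left off -0.50 px str 28 normal [0.99 0.15]
   base right off 0.00 px str 23 normal [0.99 0.14]
   base back off -0.50 px str 26 normal [ 0.14 -0.99]
   Lup front inner vert off 3.25 px str 17 normal [ 0.96 -0.28]
   Lup front outer off -0.75 px str 26 normal [ 0.93 -0.37]
   Rup front in off -4.00 px str 21 normal [ 1.   -0.03]
   Rup front out off 3.00 px str 25 normal [1.   0.09]
   base front bottom off 0.00 px str 13 normal [-0.14  0.99]
   Ltop off 1.75 px str 18 normal [ 0.14 -0.99]
   Rtop off -1.75 px str 20 normal [-0.14  0.99]
side
   base front off 0.75 px str 37 normal [0.82 0.58]
   base left off -1.75 px str 25 normal [ 0.29 -0.96]
   base right off 0.00 px str 8 normal [ 0.27 -0.96]
   base back off 0.00 px str 20 normal [-0.77 -0.64]
   Lup front inner vert off 1.25 px str 10 normal [ 1.   -0.04]
   Lup front outer off 2.75 px str 10 normal [ 1.   -0.05]
   Rup front in off 3.25 px str 19 normal [ 1.   -0.03]
   Rup front out off 0.00 px str 18 normal [ 1.   -0.03]
   base front bottom off -0.75 px str 37 normal [0.82 0.58]
   Ltop off 0.25 px str 16 normal [-0.77 -0.63]
   Rtop off -0.25 px str 13 normal [0.77 0.63]
bracket side
   plate L vert off 0.00 px str 20 normal [ 1.   -0.02]
   plate R vert front off -2.25 px str 9 normal [1. 0.]
   plate R back off -1.25 px str 9 normal [1. 0.]
   plate bottom off -2.25 px str 17 normal [0.81 0.58]
   L prong top out off -0.25 px str 12 normal [ 0.26 -0.97]
   L prong bot off -4.00 px str 15 normal [ 0.26 -0.96]
   R prong bot off 3.00 px str 10 normal [ 0.26 -0.97]
   R prong top out off -1.75 px str 10 normal [ 0.25 -0.97]
   tipL off -1.00 px str 10 normal [-1.   -0.06]
   tipR off -1.00 px str 10 normal [-1.   -0.07]
   plate top R off -1.75 px str 19 normal [-0.8 -0.6]
[239.47 187.44]
[236.68 186.7 ]
[238.13 189.16]
[239.38 184.96]
```

{"api": "drive_tool", "payload": {
  "steps": [
    [0.8,2,0,1,0.003],
    [0.8,14,-2.4,0,0],
    [0.8,14,-2.4,0,0],
    [0.8,10,-1.7,0,0],
    [0.8,4,-0.7,0,0],
    [0.8,0,0,0,0],
    [0.8,0,0,0,0],
    [0.8,0,0,0,0]
  ]
}}

```text
clock: 8.53
position: [0.5677, 0.0157, 0.1376]
ee_rot: [-0.264, -3.13, 0.0]
force: [-1.1, 0.3, -3.9]
width: 0.496
gripper_force: 45.0
```

Run:
```python
from h import *
p=place(st,[(-65,0,0)])[0]; todo([p[0],p[1],.1379],st[2])
```

```text
move mm [17.8 -2.6  0.3] roll -0.0015 q [ 0.59  0.69 -1.09  1.76  0.67  1.12  0.68] F [-1.1  0.3 -3.9] w 0.496 t 8.5333 tilt [-0.001  0.    -1.   ]
```

{"api": "drive_tool", "payload": {
  "steps": [
    [0.8,3,-0.5,0,0],
    [0.8,3,-0.5,0,0],
    [0.8,2,-0.3,0,0],
    [0.8,0,0,0,0],
    [0.8,0,0,0,0]
  ]
}}

```text
clock: 8.95
position: [0.5766, 0.014, 0.1377]
ee_rot: [0.265, 3.13, 0.0]
force: [-0.3, 0.1, -3.5]
width: 0.498
gripper_force: 45.0
```

Run:
```python
from h import *
p=place(st,[(-65,0,0)])[0]; todo([p[0],p[1],.1379],st[2]); print(observe()["ft_torque"].round(2))
```

```text
move mm [ 8.9 -0.9  0.2] roll -0.0004 q [ 0.58  0.7  -1.08  1.74  0.68  1.13  0.69] F [-0.3  0.1 -3.5] w 0.498 t 8.95 tilt [ 0.  0. -1.]
[ 0.1  -0.1  -0.02]
```

{"api": "drive_tool", "payload": {
  "steps": [
    [0.8,3,-0.2,0,0],
    [0.8,2,-0.2,0,0],
    [0.8,2,-0.3,0,0],
    [0.8,0,0,0,0],
    [0.8,0,0,0,0]
  ]
}}

```text
clock: 9.37
position: [0.5836, 0.0133, 0.1377]
ee_rot: [-0.265, -3.13, -0.0]
force: [-0.5, -0.5, -2.8]
width: 0.5
gripper_force: 45.0
```

{"api": "drive_tool", "payload": {
  "steps": [
    [0.8,1,-0.2,0,0],
    [0.8,1,-0.2,0,0],
    [0.8,0,0,0,0],
    [0.8,0,0,0,0]
  ]
}}

```text
clock: 9.7
position: [0.5855, 0.0129, 0.1377]
ee_rot: [-0.265, -3.13, -0.0]
force: [0.8, -0.2, -3.8]
width: 0.493
gripper_force: 45.0
```

Run:
```python
from h import *
p=place(st,[(-65,0,0)])[0]; todo([p[0],p[1],.1379],st[2]); print(observe()["ft_torque"].round(2))
```

```text
move mm [-0.   0.2  0.2] roll -0.0005 q [ 0.57  0.71 -1.08  1.72  0.68  1.14  0.7 ] F [ 0.8 -0.2 -3.8] w 0.493 t 9.7 tilt [-0.  0. -1.]
[ 0.09 -0.11 -0.03]
```

{"api": "drive_tool", "payload": {
  "steps": [
    [0.8,1,-0.2,0,0],
    [0.8,0,0,0,0],
    [0.8,0,0,0,0]
  ]
}}

```text
clock: 9.95
position: [0.5866, 0.0127, 0.1377]
ee_rot: [0.265, 3.13, 0.0]
force: [0.1, 0.5, -3.0]
width: 0.499
gripper_force: 45.0
```

{"api": "drive_tool", "payload": {
  "steps": [
    [0.8,1,-0.2,0,0],
    [0.8,0,0,0,0],
    [0.8,0,0,0,0]
  ]
}}

```text
clock: 10.2
position: [0.5876, 0.0125, 0.1377]
ee_rot: [0.265, 3.13, 0.0]
force: [1.3, 0.3, -3.7]
width: 0.495
gripper_force: 45.0
```

{"api": "drive_tool", "payload": {
  "steps": [
    [0.8,1,-0.2,0,0],
    [0.8,0,0,0,0],
    [0.8,0,0,0,0]
  ]
}}

```text
clock: 10.45
position: [0.5886, 0.0123, 0.1377]
ee_rot: [0.265, 3.13, 0.0]
force: [-0.1, -0.8, -3.6]
width: 0.5
gripper_force: 45.0
```

{"api": "drive_tool", "payload": {
  "steps": [
    [0.8,1,-0.2,0,0],
    [0.8,0,0,0,0],
    [0.8,0,0,0,0]
  ]
}}

```text
clock: 10.7
position: [0.5894, 0.0121, 0.1377]
ee_rot: [-0.265, -3.13, 0.0]
force: [-1.1, 0.3, -4.0]
width: 0.496
gripper_force: 45.0
```

{"api": "drive_tool", "payload": {
  "steps": [
    [0.8,1,-0.2,0,0],
    [0.8,0,0,0,0],
    [0.8,0,0,0,0]
  ]
}}

```text
clock: 10.95
position: [0.5895, 0.012, 0.1376]
ee_rot: [-0.264, -3.129, 0.001]
force: [-5.5, 0.8, -0.4]
width: 0.496
gripper_force: 45.0
```

{"api": "drive_tool", "payload": {
  "steps": [
    [0.8,1,-0.2,0,0],
    [0.8,0,0,0,0],
    [0.8,0,0,0,0]
  ]
}}

```text
clock: 11.2
position: [0.5895, 0.012, 0.1375]
ee_rot: [-0.263, -3.127, 0.001]
force: [-9.4, -1.0, 2.1]
width: 0.493
gripper_force: 45.0
```

{"api": "drive_tool", "payload": {
  "steps": [
    [0.8,-1.7,0.3,0,0],
    [0.8,0,0,-2,0],
    [0.8,0,0,-2,0],
    [0.8,0,0,-2,0],
    [0.8,0,0,0,0],
    [0.8,0,0,0,0]
  ]
}}

```text
clock: 11.7
position: [0.5895, 0.0122, 0.1313]
ee_rot: [-0.264, -3.13, -0.0]
force: [-3.5, 1.8, -5.1]
width: 0.496
gripper_force: 45.0
```

{"api": "drive_tool", "payload": {
  "steps": [
    [0.8,0,0,-1,0],
    [0.8,0,0,-1,0],
    [0.8,0,0,0,0],
    [0.8,0,0,0,0]
  ]
}}

```text
clock: 12.03
position: [0.5895, 0.0122, 0.1297]
ee_rot: [-0.265, -3.13, -0.0]
force: [-5.5, 1.2, -1.6]
width: 0.496
gripper_force: 45.0
```

{"api": "drive_tool", "payload": {
  "steps": [
    [0.8,0,0,-1,0],
    [0.8,0,0,0,0],
    [0.8,0,0,0,0]
  ]
}}

```text
clock: 12.28
position: [0.5895, 0.0122, 0.1287]
ee_rot: [-0.264, -3.13, -0.0]
force: [-5.3, 1.0, -0.8]
width: 0.498
gripper_force: 45.0
```

Run:
```python
from h import *
p=place(st,[(-61.4,0,0)])[0]; todo([p[0],p[1],.1289],st[2]); print(observe()["ft_torque"].round(2))
```

```text
move mm [-0.4  0.3  0.2] roll -0.0009 q [ 0.56  0.72 -1.07  1.72  0.69  1.13  0.69] F [-5.3  1.  -0.8] w 0.498 t 12.2833 tilt [-0.001  0.    -1.   ]
[0.4  0.94 0.19]
```

{"api": "drive_tool", "payload": {
  "steps": [
    [0.8,-0.5,0,-1,0],
    [0.8,0,0,0,0],
    [0.8,0,0,0,0]
  ]
}}

```text
clock: 12.53
position: [0.5894, 0.0122, 0.128]
ee_rot: [0.265, 3.13, 0.0]
force: [-5.3, 0.3, 0.8]
width: 0.494
gripper_force: 45.0
```

{"api": "drive_tool", "payload": {
  "steps": [
    [0.8,0,0,-1,0],
    [0.8,0,0,0,0],
    [0.8,0,0,0,0]
  ]
}}

```text
clock: 12.78
position: [0.5894, 0.0122, 0.1273]
ee_rot: [0.265, 3.13, 0.0]
force: [-7.1, 2.0, 5.1]
width: 0.493
gripper_force: 45.0
```

Run:
```python
from h import *
o=observe();print(o["position"].round(4),o["force"].round(1),o["ft_torque"].round(2))
p=place(st,[(-61.4,0,0)])[0]
b=[*place(st,[(-75,0,0)])[0,:2],st[2],.1235]
S=cam("side"); L=wires(S,st,STAND,(0,255,0))
c=(205,150,305,225,4)
crop(S,*c,"/tmp/a.png"); crop(S,*c,"/tmp/b.png",wires(S,b,BR,(255,0,255)))
cv2.imwrite("pics/h2.png",np.hstack([cv2.convertScaleAbs(cv2.imread("/tmp/a.png"),alpha=1.6),cv2.imread("/tmp/b.png")]))
```

```text
[0.5894 0.0122 0.1273] [-7.1  2.   5.1] [0.18 0.94 0.06]
```

View pics/h2.png

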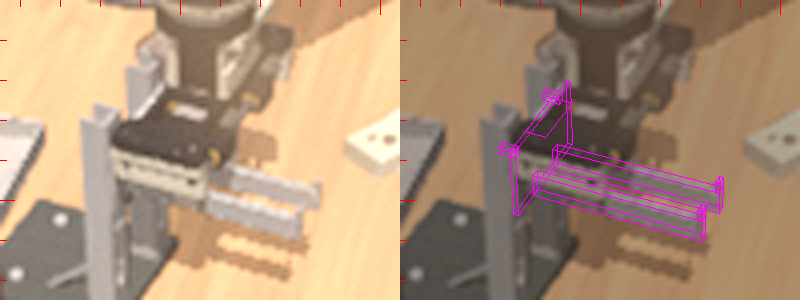

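The side picture shows the bracket level against the uprights with its tips at (318,182) and (302,215). That matches the model for resting on the catch, so I'll release it and then press on the lip.

{"api": "drive_tool", "payload": {
  "steps": [
    [0.24,0,0,0,0],
    [0.24,0,0,0,0],
    [0.24,0,0,0,0],
    [0.24,0,0,0,0],
    [0.24,0,0,10,0],
    [0.24,0,0,20,0],
    [0.24,0,0,30,0],
    [0.5,0,0,30,0],
    [1,0,0,0,0],
    [1,0,0,0,0],
    [1,0,0,0,0],
    [1,0,0,0,0]
  ]
}}

```text
clock: 13.83
position: [0.5889, 0.0116, 0.216]
ee_rot: [-0.265, -3.129, 0.001]
force: [-0.5, 0.7, -0.6]
width: 0.45
gripper_force: 0.0
```

Run:
```python
from h import *
todo([*place(st,[(-9,0,0)])[0,:2],.2],st[2])
S=cam("side"); cv2.imwrite("/tmp/s_rest.png",S["image"])
b=[*place(st,[(-75,0,0)])[0,:2],st[2],.1235]
B={"tipL":((-75,23,30),(-75,23,0)),"L prong top out":((-70,23,20),(50,23,20)),"L bot":((-75,23,0),(50,23,0)),"R top out":((-70,-23,20),(50,-23,20)),"R tin":((-70,-15,20),(50,-15,20)),"plateL":((71,51,5),(71,51,60))}
report(S,b,B.values(),B)
```

```text
move mm [ 51.8  -8.  -16. ] roll -0.0005 q [ 0.6   0.64 -1.13  1.62  0.6   1.28  0.77] F [-0.5  0.7 -0.6] w 0.45 t 13.8333 tilt [-0.001 -0.    -1.   ]
   tipL off -1.25 px str 9 normal [-1.   -0.03]
   L prong top out off -1.50 px str 14 normal [ 0.26 -0.97]
   L bot off -3.75 px str 17 normal [ 0.26 -0.96]
   R top out off -3.00 px str 11 normal [ 0.25 -0.97]
   R tin off -1.50 px str 11 normal [ 0.26 -0.97]
   plateL off 1.00 px str 12 normal [ 1.   -0.05]
```

{"api": "drive_tool", "payload": {
  "steps": [
    [1,0,0,0,0],
    [1,13,-2,0,0],
    [1,13,-2,0,0],
    [1,13,-2,0,0],
    [1,13,-2,-5,0],
    [1,0,0,-5,0],
    [1,0,0,0,0],
    [1,0,0,0,0]
  ]
}}

```text
clock: 14.55
position: [0.6403, 0.0043, 0.2059]
ee_rot: [-0.264, -3.129, -0.0]
force: [0.5, -0.4, -0.0]
width: 0.007
gripper_force: 0.0
```

{"api": "drive_tool", "payload": {
  "steps": [
    [1,0,0,-4,0],
    [1,0,0,-4,0],
    [1,0,0,-4,0],
    [1,0,0,0,0],
    [1,0,0,0,0]
  ]
}}

```text
clock: 14.97
position: [0.641, 0.0039, 0.1945]
ee_rot: [-0.265, -3.13, 0.0]
force: [-0.9, -0.0, 0.1]
width: 0.003
gripper_force: 0.0
```

{"api": "drive_tool", "payload": {
  "steps": [
    [1,0,0,-3,0],
    [1,0,0,0,0],
    [1,0,0,0,0]
  ]
}}

```text
clock: 15.22
position: [0.6413, 0.004, 0.1917]
ee_rot: [-0.265, -3.13, -0.0]
force: [0.4, -0.5, 1.3]
width: 0.004
gripper_force: 0.0
```

{"api": "drive_tool", "payload": {
  "steps": [
    [1,0,0,-3,0],
    [1,0,0,-3,0],
    [1,0,0,0,0],
    [1,0,0,0,0]
  ]
}}

```text
clock: 15.55
position: [0.6422, 0.0043, 0.1865]
ee_rot: [0.265, 3.128, 0.001]
force: [1.4, 0.2, 4.7]
width: 0.006
gripper_force: 2.2
```

{"api": "drive_tool", "payload": {
  "steps": [
    [1,0,0,-2,0],
    [1,0,0,-2,0],
    [1,0,0,0,0],
    [1,0,0,0,0]
  ]
}}

```text
clock: 15.88
position: [0.643, 0.005, 0.1839]
ee_rot: [0.265, 3.126, 0.003]
force: [0.6, 1.1, 13.6]
width: 0.003
gripper_force: 6.4
```

{"api": "drive_tool", "payload": {
  "steps": [
    [1,0,0,-2,0],
    [1,0,0,-2,0],
    [1,0,0,0,0],
    [1,0,0,0,0]
  ]
}}

```text
clock: 16.22
position: [0.6438, 0.0049, 0.1796]
ee_rot: [0.265, 3.125, 0.003]
force: [5.3, 1.0, 7.8]
width: 0.002
gripper_force: 4.2
```

{"api": "drive_tool", "payload": {
  "steps": [
    [1,-1,0,-2,0],
    [1,-1,0,-2,0],
    [1,0,0,0,0],
    [1,0,0,0,0]
  ]
}}

```text
clock: 16.55
position: [0.6435, 0.0045, 0.1772]
ee_rot: [0.266, 3.121, 0.004]
force: [8.0, -2.1, 16.2]
width: 0.006
gripper_force: 7.7
```

{"api": "drive_tool", "payload": {
  "steps": [
    [1,0,0,-2,0],
    [1,0,0,-2,0],
    [1,0,0,0,0],
    [1,0,0,0,0]
  ]
}}

```text
clock: 16.88
position: [0.6443, 0.0044, 0.1737]
ee_rot: [0.267, 3.119, 0.004]
force: [9.1, -1.6, 17.9]
width: 0.004
gripper_force: 8.6
```

{"api": "drive_tool", "payload": {
  "steps": [
    [1,-1,0,-2,0],
    [1,0,0,0,0],
    [1,0,0,0,0]
  ]
}}

```text
clock: 17.13
position: [0.6443, 0.0045, 0.1734]
ee_rot: [0.267, 3.116, 0.004]
force: [7.8, -3.3, 28.2]
width: 0.007
gripper_force: 14.1
```

{"api": "drive_tool", "payload": {
  "steps": [
    [1,0,0,-2,0],
    [1,0,0,0,0],
    [1,0,0,0,0]
  ]
}}

```text
clock: 17.38
position: [0.6444, 0.0045, 0.1732]
ee_rot: [0.268, 3.115, 0.003]
force: [3.4, -6.5, 42.5]
width: 0.002
gripper_force: 21.0
```

{"api": "drive_tool", "payload": {
  "steps": [
    [1,0,0,10,0],
    [1,0,0,20,0],
    [1,0,0,30,0],
    [0.24,-30,-5,20,0],
    [0.24,-30,-20,0,0],
    [0.24,-20,-30,0,0],
    [0.24,-20,-35,0,0.1],
    [0.24,-10,-38,0,0.1],
    [0.24,0,0,0,0],
    [0.24,0,0,0,0]
  ]
}}

```text
clock: 18.22
position: [0.5275, -0.1274, 0.2451]
ee_rot: [0.04, -3.14, 0.001]
force: [-1.0, 0.8, 0.4]
width: 0.463
gripper_force: 0.0
```

Run:
```python
from h import *
S=cam("side");T=cam("top"); np.savez("/tmp/mid.npz",S=S["image"],T=T["image"])
B={"tipL":((-75,23,30),(-75,23,0)),"L top out":((-70,23,20),(60,23,20)),"L bot":((-75,23,0),(60,23,0)),"R top in":((-70,-15,20),(60,-15,20)),"R top out":((-70,-23,20),(60,-23,20))}
for z in (.110,.1235):
    b=[*place(st,[(-75,0,0)])[0,:2],st[2],z]; print(z); report(S,b,B.values(),B)
# white nylon pixels near nose
for d,n in((S,"side"),(T,"top")):
    u,v=proj(d,place(st,[(-3,0,121)]))[0]; im=d["image"].astype(int); print(n,u,v)
    print(im[int(v)-6:int(v)+7,int(u)-6:int(u)+8].min(2))
bk=[.4705,-.251,-2.1785]; todo([*bk[:2],.15],bk[2])
```

```text
0.11
   tipL off -0.75 px str 11 normal [-1.   -0.03]
   L top out off -1.00 px str 13 normal [ 0.26 -0.96]
   L bot off -2.00 px str 15 normal [ 0.27 -0.96]
   R top in off -1.00 px str 13 normal [ 0.26 -0.97]
   R top out off -2.50 px str 13 normal [ 0.26 -0.97]
0.1235
   tipL off -4.00 px str 7 normal [-1.   -0.03]
   L top out off 3.75 px str 13 normal [ 0.26 -0.97]
   L bot off 0.50 px str 13 normal [ 0.26 -0.96]
   R top in off -4.00 px str 13 normal [ 0.26 -0.97]
   R top out off -4.00 px str 2 normal [ 0.25 -0.97]
side 240.5597441858954 194.74122674734338
[[114 114  95  69  76  86  93  92  71  71  68  61  64 105]
 [120  96  70  65  54  47  65  80  74  90 110 105  95 106]
 [112  78  69  53  49  42  54  75  74 100 132 137 127 118]
 [ 89  73  70  51  45  53  76  78  74  91 109 121 125 123]
 [ 79  74  70  47  56 108 123  90  87  98  98  94  96 110]
 [ 78  73  67  61 109 151 152 131 120 103 101 100  99  99]
 [ 77  74  69 102 151 164 158 152 129 106 111 102 100 103]
 [ 79  71  68 114 151 153 147 128  91  85  99  91  96  99]
 [ 78  74  64  96 133 134 133 112  86  78  63  69  77  82]
[... 495 characters left out ...]
8  70  65  77  85]
 [156 143 137 133 127 125 118 111 100 103  99  82  78  75]
 [163 159 158 160 161 161 156 152 143 144 139 128 117 111]
 [161 161 160 160 161 163 159 158 159 158 158 154 148 133]
 [159 159 158 160 159 158 159 159 159 158 157 158 146 114]
 [154 151 145 146 150 155 157 158 156 158 160 157 139 100]
 [143 134 114 116 123 132 136 139 139 147 153 149 128  87]
 [140 123  90  82  85  88  91  96 100 119 143 139 114  79]
 [140 116  88  79  72  68  69  71  74 103 141 138  97  71]
 [139 111  94  91  82  77  80  76  77 103 143 139  89  66]]
move mm [ -57.9 -127.5  -95.8] roll 0.9332 q [ 0.95  0.56 -1.21  1.68  0.54  1.29  1.22] F [0.1 0.3 0.9] w 0.55 t 18.3167 tilt [ 0.     0.001 -1.   ]
```

Run:
```python
from h import *
def c(im,t=105):
    w=np.clip(im[188:201,230:250].astype(float).min(2)-t,0,None)*(np.ptp(im[188:201,230:250].astype(int),axis=2)<45)
    v,u=np.mgrid[188:201,230:250]; m=(u<243)&(v<199)&(v>190); w=w*m; return (u*w).sum()/w.sum(),(v*w).sum()/w.sum(),w.sum()
x=cv2.imread("/tmp/x.png")[:,:,::-1]; i0=np.zeros((384,512,3),np.uint8); i0[155:325,195:345]=cv2.resize(x,(150,170),interpolation=cv2.INTER_AREA)
for im in (i0,cv2.imread("/tmp/s_rest.png"),np.load("/tmp/mid.npz")["S"]):
    print(np.round(c(im),2)); print(im[190:199,236:246].min(2))
```

```text
[239.82 194.   740.  ]
[[ 62  65  64  55  76 103 101  86  85  93]
 [ 65  65  55  74 106 112 102  91  96 104]
 [ 64  60  66 116 145 134 108  92 100 104]
 [ 60  68 107 146 159 150 127  94  82  85]
 [ 53  95 145 159 156 151 131  97  74  74]
 [ 55 106 150 154 152 138 109  90  74  72]
 [ 53  89 126 137 138 108  82  82  75  72]
 [ 55  64  89 104 101  73  77  82  75  74]
 [ 58  44  56  71  76  74  87  92  77  78]]
[239.63 193.85 327.  ]
[[ 77  68  49  44  61  86  87  88  89  85]
 [ 74  65  45  78 109 110  91  92 109 108]
 [ 76  63  47 112 139 113  80  75  96 104]
 [ 76  64  85 129 141 117 100  89  65  62]
 [ 74  91 114 128 128 128 135 128 105  95]
 [ 70 101 119 101 102 112 126 131 129 134]
 [ 71  99 119 101 102  99  99 103 112 126]
 [ 72  97 113 105 104 103 100 100 100  98]
 [ 73  71  81  98 110 111 103 102 102 101]]
[239.73 194.78 781.  ]
[[ 69  53  49  42  54  75  74 100 132 137]
 [ 70  51  45  53  76  78  74  91 109 121]
 [ 70  47  56 108 123  90  87  98  98  94]
 [ 67  61 109 151 152 131 120 103 101 100]
 [ 69 102 151 164 158 152 129 106 111 102]
 [ 68 114 151 153 147 128  91  85  99  91]
 [ 64  96 133 134 133 112  86  78  63  69]
 [ 67  84 116 118 124 128 125 111 107 102]
 [ 68  79  95  96 110 122 128 124 133 132]]
```

The bracket is home, with the fork edges within about 1 px of the home pose. The white catch has the same extent in the image as it had when sprung out at the start. Now the brick.

{"api": "drive_tool", "payload": {
  "steps": [
    [0.24,-6,-13,-10,0.09],
    [0.24,-6,-13,-10,0.09],
    [0.24,-6,-13,-10,0.09],
    [0.24,-6,-13,-10,0.09],
    [0.24,-6,-13,-10,0.09],
    [0.24,-6,-13,-10,0.09],
    [0.24,-6,-13,-10,0.09],
    [0.24,-6,-13,-10,0.09],
    [0.24,-5,-12,-10,0.1],
    [0.24,-5,-12,-10,0.1],
    [0.24,0,0,-15,0],
    [0.24,0,0,0,0],
    [0.24,0,0,0,0]
  ]
}}

```text
clock: 19.4
position: [0.4707, -0.25, 0.1303]
ee_rot: [-1.437, 2.794, 0.003]
force: [0.2, -0.3, -0.0]
width: 0.759
gripper_force: 0.0
```

Run:
```python
from h import *
bk=[.4705,-.251,-2.1785]; todo([*bk[:2],.004],bk[2])
S=cam("side"); 
for z in(0,):
  B={"front long":((-50,-25,22),(50,-25,22)),"long2":((-50,25,22),(50,25,22)),"end+":((50,-25,22),(50,25,22)),"end-":((-50,-25,22),(-50,25,22)),"long bot":((-50,25,0),(50,25,0))}
  report(S,bk,B.values(),B)
```

```text
move mm [  -0.2   -1.  -126.3] roll 0.013 q [ 1.19  0.72 -1.22  1.85  0.75  1.13  2.22] F [ 0.2 -0.3 -0. ] w 0.759 t 19.4 tilt [-0.001  0.002 -1.   ]
   front long off 0.00 px str 17 normal [0.49 0.87]
   long2 off 0.00 px str 12 normal [0.48 0.88]
   end+ off -0.25 px str 16 normal [ 0.52 -0.86]
   end- off -0.25 px str 16 normal [ 0.54 -0.84]
   long bot off -4.00 px str 9 normal [0.49 0.87]
```

{"api": "drive_tool", "payload": {
  "steps": [
    [0.24,0,-1,-20,0.013],
    [0.24,0,0,-25,0],
    [0.24,0,0,-25,0],
    [0.24,0,0,-25,0],
    [0.24,0,0,-20,0],
    [0.24,0,0,-11,0],
    [0.24,0,0,0,0],
    [0.24,0,0,0,0],
    [0.6,0,0,0,0],
    [0.6,0,0,0,0],
    [0.6,0,0,0,0],
    [0.6,0,0,0,0],
    [0.6,0,0,0,0],
    [0.6,0,0,0,0]
  ],
  "grip_force": 25
}}

```text
clock: 20.62
position: [0.4705, -0.253, 0.0056]
ee_rot: [-1.456, 2.784, -0.001]
force: [-4.1, 0.9, 7.2]
width: 0.542
gripper_force: 25.0
```

Run:
```python
from h import *
bk=[.4705,-.251,-2.1785]; todo([*bk[:2],.004],bk[2])
```

```text
move mm [ 0.   2.  -1.6] roll -0.0006 q [ 1.1   0.86 -1.06  1.95  0.95  0.95  2.08] F [-4.1  0.9  7.2] w 0.542 t 20.6167 tilt [ 0. -0. -1.]
```

{"api": "drive_tool", "payload": {
  "steps": [
    [0.6,0,0,8,0],
    [0.6,0,0,20,0],
    [0.6,0,0,30,0],
    [0.6,0,0,30,0],
    [0.6,0,0,30,0],
    [0.6,0,0,30,-0.1],
    [0.6,0,0,30,-0.1],
    [0.6,5,20,7,-0.1],
    [0.6,10,30,0,-0.1],
    [0.6,10,30,0,-0.1],
    [0.6,10,30,0,-0.1],
    [0.6,10,30,0,-0.1],
    [0.6,10,30,0,-0.1],
    [0.6,10,30,0,-0.1],
    [0.6,10,30,0,-0.1],
    [0.6,10,20,0,-0.1],
    [0.6,10,20,0,-0.03],
    [0.6,0,0,0,0],
    [0.6,0,0,0,0],
    [0.6,0,0,0,0]
  ]
}}

```text
clock: 22.28
position: [0.565, 0.0166, 0.1898]
ee_rot: [-0.259, -3.131, 0.001]
force: [0.7, -0.5, -1.3]
width: 0.545
gripper_force: 25.0
```

Run:
```python
from h import *
p=place(st,[(-81.6,0,0)])[0]; todo([*p[:2],.145],st[2])
```

```text
move mm [  4.2  -0.8 -44.8] roll -0.0045 q [ 0.51  0.54 -0.93  1.72  0.47  1.13  0.85] F [ 0.7 -0.5 -1.3] w 0.545 t 22.2833 tilt [-0. -0. -1.]
```

{"api": "drive_tool", "payload": {
  "steps": [
    [0.6,4,-1,-10,-0.004],
    [0.6,0,0,-15,0],
    [0.6,0,0,-15,0],
    [0.6,0,0,-8,0],
    [0.6,0,0,-2,0],
    [0.6,0,0,0,0],
    [0.6,0,0,0,0]
  ]
}}

```text
clock: 22.87
position: [0.5696, 0.0158, 0.1401]
ee_rot: [0.267, 3.13, 0.0]
force: [1.4, 1.2, -1.1]
width: 0.537
gripper_force: 25.0
```

{"api": "drive_tool", "payload": {
  "steps": [
    [0.6,0,0,-1,0],
    [0.6,0,0,-1,0],
    [0.6,0,0,0,0],
    [0.6,0,0,0,0]
  ]
}}

```text
clock: 23.2
position: [0.5695, 0.016, 0.138]
ee_rot: [0.266, 3.13, -0.0]
force: [0.1, -0.1, -1.9]
width: 0.545
gripper_force: 25.0
```

{"api": "drive_tool", "payload": {
  "steps": [
    [0.6,0,0,-1,0],
    [0.6,0,0,-1,0],
    [0.6,0,0,0,0],
    [0.6,0,0,0,0]
  ]
}}

```text
clock: 23.53
position: [0.5693, 0.016, 0.1357]
ee_rot: [-0.266, -3.13, -0.0]
force: [0.7, 0.1, -1.9]
width: 0.54
gripper_force: 25.0
```

{"api": "drive_tool", "payload": {
  "steps": [
    [0.6,0,0,-1,0],
    [0.6,0,0,0,0],
    [0.6,0,0,0,0]
  ]
}}

```text
clock: 23.78
position: [0.5693, 0.016, 0.1347]
ee_rot: [-0.266, -3.13, 0.0]
force: [0.4, -0.1, -2.3]
width: 0.543
gripper_force: 25.0
```

{"api": "drive_tool", "payload": {
  "steps": [
    [0.6,0,0,-1,0],
    [0.6,0,0,0,0],
    [0.6,0,0,0,0]
  ]
}}

```text
clock: 24.03
position: [0.5693, 0.0161, 0.134]
ee_rot: [0.266, 3.13, -0.0]
force: [-1.9, -0.9, 1.9]
width: 0.538
gripper_force: 25.0
```

{"api": "drive_tool", "payload": {
  "steps": [
    [0.6,0,0,-1,0],
    [0.6,0,0,0,0],
    [0.6,0,0,0,0]
  ]
}}

```text
clock: 24.28
position: [0.5691, 0.016, 0.1328]
ee_rot: [-0.267, -3.13, 0.0]
force: [-3.4, -0.2, 4.5]
width: 0.538
gripper_force: 25.0
```

{"api": "drive_tool", "payload": {
  "steps": [
    [0.4,0,0,0,0],
    [0.3,0,0,0,0],
    [0.24,0,0,0,0],
    [0.24,0,0,0,0],
    [0.24,0,0,0,0],
    [0.24,0,0,8,0],
    [0.24,0,0,20,0],
    [0.24,0,0,30,0],
    [0.24,0,0,30,0],
    [0.24,-25,-25,20,0],
    [0.24,-25,-30,0,0.05],
    [0.24,-20,-35,0,0.1],
    [0.24,-10,-40,0,0.1],
    [0.24,0,-40,0,0.1],
    [0.24,0,-40,0,0.1],
    [0.24,0,0,0,0],
    [0.24,0,0,0,0]
  ]
}}

```text
clock: 25.7
position: [0.4889, -0.1969, 0.2407]
ee_rot: [0.43, -3.112, -0.001]
force: [-0.6, 0.6, -0.1]
width: 0.757
gripper_force: 0.0
```

Run:
```python
from h import *
S,T=cam("side"),cam("top")
c=lambda d,u,v,n:crop(d,u,v,u+100,v+100,4,n)
c(T,205,145,"/tmp/a.png"); c(S,205,140,"/tmp/b.png")
cv2.imwrite("pics/f.png",cv2.convertScaleAbs(np.hstack([cv2.imread("/tmp/a.png"),cv2.imread("/tmp/b.png")]),alpha=1.4))
bk=[*place(st,[(-80,0,0)])[0,:2],st[2],.1295]
B={"L long":((-50,25,22),(50,25,22)),"R long":((-50,-25,22),(50,-25,22)),"back":((50,-25,22),(50,25,22)),"front":((-50,-25,22),(-50,25,22)),"front bot":((-50,-25,0),(-50,25,0))}
for d in(T,S): print("cam");report(d,bk,B.values(),B)
```

```text
cam
   L long off -0.25 px str 13 normal [0.99 0.15]
   R long off -1.00 px str 16 normal [0.99 0.14]
   back off 0.25 px str 28 normal [ 0.14 -0.99]
   front off 0.25 px str 14 normal [ 0.14 -0.99]
   front bot off 0.50 px str 13 normal [ 0.14 -0.99]
cam
   L long off -0.75 px str 14 normal [ 0.26 -0.97]
   R long off -0.75 px str 11 normal [ 0.25 -0.97]
   back off 2.75 px str 18 normal [-0.8 -0.6]
   front off 0.00 px str 23 normal [-0.83 -0.55]
   front bot off 2.75 px str 23 normal [-0.84 -0.55]
```

View pics/f.png

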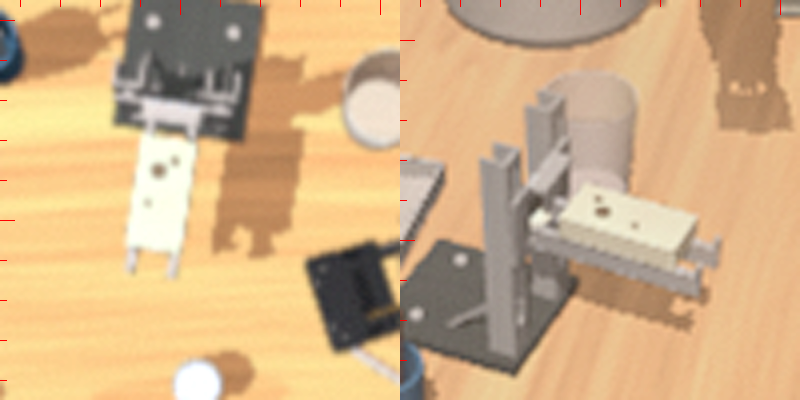

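The final picture shows the brick flat on both prongs and centred, with its front edge at (155,252) and the fork tips at (130-175,272) in the top view. The white catch is out at (543,218) in the side view, and the gripper is clear.

```bash
python3 -c "
from h import *
print(arm.sign_off())"
```

```text
the job is handed in; nothing more can be done
None
```

I handed the job in at about 26 s. The bracket hangs fully home in the topmost slots and the catch looks sprung out over it. The long brick lies flat and centred on the fork, and nothing else was moved on purpose.

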